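# Set the tumble polisher's speed and wind its timer

### The arm

A 7-joint arm with a two-finger parallel gripper is mounted at the origin on the work surface. World frame = base frame: x ahead of the robot, y to its left, z up, the work surface at z = 0. Lengths are in m, angles in rad, forces in N, time in s.
With the tool pointing down it reaches from about 0.4 to 0.75 m from the base axis. Payload 19.5 kg.
Tool frame: the origin (TCP) lies on the centre line of the jaws, within the pads' length; the fingertips stand 22 mm ahead of it and the grasp point (between the pads) lies 3 mm ahead of it (env.tcp_to_tips is the z of the fingertips in the tool frame, in m); z points along the fingers, y is the line along which they close (so a half turn about z gives the same grasp; the last joint's range is limited). The gripper opens to 85 mm and grips with 20 to 120 N. Pads are 22 mm wide; open, the fingers measure 114 mm over their backs; the gripper's body (76 mm by 85 mm) begins 54 mm behind the grasp point. The pads swing forward as they close: fully open they stand 13 mm farther back than shut.
Start: joints at [1.301, 0.707, -0.028, 1.485, 0.022, 0.951, -0.075], TCP at [0.13, -0.56, 0.253] pointing down, gripper open.
Joint ranges: [-2.71, 2.71], [-0.32, 2.16], [-1.57, 1.52], [0, 2.45], [-1.46, 4.6], [0, 2.02], [-2.83, 2.83]. Speed limits (rad/s): [1.89, 1.89, 2.57, 2.57, 3.01, 3.01, 3.01].

### API

Orientations are given as a rotation vector (axis times angle).
In Python, from rig import env gives the robot as it stands.
- The arm moves only by the tool send_rows, never from a script. Its argument "targets" is a list of rows, each an object with "fingers": the gripper command: -1 is shut, 1 is fully open, values between are in proportion; "slide": the shift along the tool's x, y, z in m, a list of three; "rot": the turn, a rotation vector about the tool's x, y, z in degrees, a list of three. In form: [{"fingers": fingers, "slide": [tx, ty, tz], "rot": [ax, ay, az]}, ...]. A call has exactly 5 rows; each row shifts and turns the commanded pose from where the row before left it, along the tool's axes as they then stand; what a row does not reach is not made up. A row lasts 1/10 s, in which the tool goes at most 50 mm and 8.59 degrees, less where a joint would pass 70% of its speed; a pose out of reach is approached as far as the arm can. A call is refused whole if a number of a shift passes 0.05 or a number of a turn 8.59, either way. A call with a gripper value outside its range is refused whole. The fingers move at their own pace and stop on an object; the grip force is fixed at half the most. Time passes only in rows, so rows that do not move let the fingers close, or fill a call up. It gives the time, the measured TCP pose, the force, the opening and the grip force at its end, in the units of the state.
- env.state(): the state, without advancing time (a new reading comes with each control period).
- env.capture(name): name is "scene" or "top" or "wrist"; returns a dict with "pixels" (420x560x3 uint8, red, green, blue), "fx", "fy", "cx", "cy" (pixels), "cam_to_world" (4x4, takes a point from camera to world coordinates). Camera axes: x right, y down, z forward; pixel columns grow to the right and rows downward; lengths in m; the calibration is good to about 2 mm. A picture is of the moment at which its call begins. There is no depth.
- env.sign_off(): hands the job in; it is judged then, once.
Trained networks look in a picture, given as the dict that the camera call returned (one of the last four; its "shot" number tells which), for a name from the list of things; names that differ only in an ending like _2 or _b are one class to them, and where a whole thing is asked for, a point or a joint stands for the part that bears it (a point fixed in the world has none). Each returns a list of dicts, best first, with "score" (0 to 1); they miss things now and then, are a little off and sometimes report something else, mostly with a low value. They report only what shows in the picture. A call takes as long as a camera call.
- env.trace(picture, query): "region" (420x560 bool, what is visible of it) and "extent" ([left, top, width, height] in pixels, round what is visible of it).
- env.mark_of(picture, query): "point" ([column, row] in pixels: a listed point, or the origin of a listed thing).
The state is a dict: "time": time; "joint_positions": joint angles; "joint_velocities": joint speeds; "tau": joint torques, N m; "position": TCP position; "tool_rot": TCP orientation; "force": force on the tool from outside, world axes, zero at the start; "ft_torque": the same for the moment, N m; "grip_width": opening from 0.0 (shut) to 1.0 (fully open); "finger_force": force on a finger pad.
Only numpy, scipy, OpenCV 4.12 (cv2) and the standard library are available. Lean on these libraries where they do the work, as an engineer would, in place of code of your own. Each camera call takes 0.05 s, during which the arm holds its last target. There are 200 camera calls.

### The job

Get the bench tumble polisher going: first turn the bar knob of the speed selector clockwise to the fourth click past the wide off mark (it may already stand a click or two past it), leaving it seated in that click. Then wind the timer's wing key clockwise as far as it goes, let go, and leave everything else on the bench where it is.

Things in the scene. Friction and masses are not known exactly. Their poses are not given: they have to be found in the camera images.
- polisher: Fixed flat grey case 260 (x) x 360 (y) x 70 mm high; origin: centre of its underside, on the bench; z up. A lidded drum 136 mm across, centred at x = +55 mm, rises to 136 mm above the bench. Speed selector and timer stand on its top near its -x edge (x about -63 mm), one at y about +100 mm, the other at -100 mm; which is which varies.
- selector_plate: Round black dial plate of the speed selector, 124 mm across, fixed on the case; origin: centre of its underside, 70 mm above the bench; z up. White marks on it: one wide mark (14 mm) is off, 105 degrees anticlockwise (from above) of the plate's +x; seven thin marks (4 mm) follow clockwise, one per click, 30 degrees apart.
- selector_grip (a point): Centre of the knob's grey bar grip, on its vertical axis, 106 mm above the bench; turns with it. x along the bar to its pointer end (white line on top, white nib), z up. Bar 60 mm long, 14 mm thick, flat sides to +y and -y; underside 21 mm below this point, top 13 mm above. Under it a round grey skirt 66 mm across, 9 mm high.
- selector (a joint): Angle of the knob in rad, growing clockwise seen from above: 0 at off, 0.5236 (30 degrees) per click, clicks 1 to 7, hard stops just before off and just past click 7. Let go between clicks, it snaps into the nearer one (peak torque about 0.2 N m). Starts at off, click 1 or click 2. The fourth click is 2.094.
- key_grip (a point): Centre of the timer's brass wing key, on its vertical axis, 108 mm above the bench; turns with it. x along the wing, z up. Wing 80 mm long, 10 mm thick, flat sides to +y and -y; 13 mm above and below this point in the middle, 16 mm at its round ends; on a stem over a metal foot 84 mm across, 6 mm high. An arm low on its +x side meets a steel post on the foot when fully wound.
- key (a joint): Angle of the wing key in rad, growing clockwise seen from above, against a spring (turning takes about 0.10 to 0.16 N m); its brake holds it wherever it is let go. Hard stop at 2.6, fully wound. Starts between 0 and 0.5.
- bottle: White bottle, 56 mm across, 130 mm tall, standing left of the case. Leave alone.
- cup: White cup, 72 mm across, 85 mm tall, standing right of the case. Leave alone.
- block: Steel bench block 85 x 85 x 22 mm, right of the case. Leave alone.
- hammer: Hammer, 200 mm, lying left of the case. Leave alone.
- mandrel: Tapered steel ring mandrel with a wooden handle, 220 mm, lying in front of the case. Leave alone.
- pliers: Pliers, about 155 mm, lying in front of the case. Leave alone.
- jar: Brown glass jar 44 mm across, 45 mm tall, on the case's back left corner. Leave alone.
- tin: Flat metal tin 62 mm across, 22 mm tall, on the case's back right corner. Leave alone.

How it is judged:
On the way, in this order (a step that is already met when the one before it is completed fails the run):
1. the selector stands in its fourth click (value of joint selector between 1.944 and 2.244 rad), for 0.3 s.
2. the key is wound to its stop (value of joint key above 2.35 rad), for 0.2 s.
At the end, for the whole second after the job is handed in: The selector stands in its fourth click (2.094 rad within 0.15) and the key is fully wound (past 2.35 rad, that is within 0.25 rad of its stop) (all of step 1 and value of joint key above 2.35 rad); the robot touches nothing.
It fails at once if a bystander is shifted by more than 40 mm or knocked over (distance of any of bottle, cup, block, hammer, mandrel, pliers, jar, tin from where it was at the start of the episode above 0.04 m or angle between any of bottle, cup, jar's own z axis and vertical above 0.6 rad).
It also fails if it takes over 69 s, if anything falls off the work surface, if the arm or the gripper's body presses on something with over 40 N, if the wrist force passes 120 N, or if a joint passes its speed limit or range.

## Working session

There is one attempt and no reset: what is moved stays moved. The work goes in short steps, Python scripts to look and compute and a tool call to move; the robot and the scene stay as the last step left them, time stands still between calls to the robot, and variables do not carry over. Pictures are saved under pics/ and viewed, at most 10 in all, crops included, and the job is handed in when it is done.

Besides the shell and the picture viewer there is one more tool, called after ">>>" by a JSON object that holds its "api" and its "payload". send_rows: Moves the arm, as the interface text tells. Its arguments: {"type":"object","properties":{"targets":{"type":"array","items":{"type":"object","properties":{"fingers":{"type":"number"},"slide":{"type":"array","items":{"type":"number"}},"rot":{"type":"array","items":{"type":"number"}}}}}},"required":["targets"]}

```bash
mkdir -p pics
cat > h.py <<'E'
from rig import env
import numpy as np, cv2
from scipy.spatial.transform import Rotation as R
def ray(p,px,z):
    T=np.array(p["cam_to_world"]);d=T[:3,:3]@np.array([(px[0]-p["cx"])/p["fx"],(px[1]-p["cy"])/p["fy"],1]);o=T[:3,3]
    return o+d*(z-o[2])/d[2]
def proj(p,w):
    T=np.array(p["cam_to_world"]);c=T[:3,:3].T@(np.array(w)-T[:3,3]);return [p["fx"]*c[0]/c[2]+p["cx"],p["fy"]*c[1]/c[2]+p["cy"]]
def save(p,n): cv2.imwrite("pics/"+n+".png",p["pixels"][:,:,::-1])
E
python3 - <<'E'
from h import *
s=env.state();print(s["time"],s["position"],s["tool_rot"],s["grip_width"],env.tcp_to_tips)
for c in ("top","scene"):
    p=env.capture(c);save(p,c+"0");print(c,np.round(np.array(p["cam_to_world"])[:3,3],3))
    for q,z in(("selector_grip",.106),("key_grip",.108),("selector_plate",.07),("polisher",0)):
        for m in env.mark_of(p,q)[:2]: print(q,m["score"],np.round(m["point"],1),np.round(ray(p,m["point"],z),4))
E
```

```text
0.0 [ 0.12981209 -0.55991141  0.25284296] [-3.12016633e+00 -3.56989458e-01  2.18575763e-04] 0.9998111460894864 0.022
top [0.44  0.066 1.122]
selector_grip 0.94 [276.6 243. ] [0.4967 0.0589 0.106 ]
key_grip 0.51 [202.8 225.9] [0.534  0.2427 0.108 ]
selector_plate 0.66 [277.4 242.3] [0.5006 0.0566 0.07  ]
polisher 0.76 [246.7 217.2] [0.5715 0.1425 0.    ]
scene [ 0.997 -0.309  0.656]
selector_grip 0.8 [265.5 189.4] [0.4893 0.0622 0.106 ]
key_grip 0.66 [338.8 161.3] [0.5213 0.2406 0.108 ]
selector_plate 0.83 [267.4 207. ] [0.5021 0.0554 0.07  ]
polisher 0.69 [318.  229.8] [0.5716 0.139  0.    ]
```

View pics/top0.png

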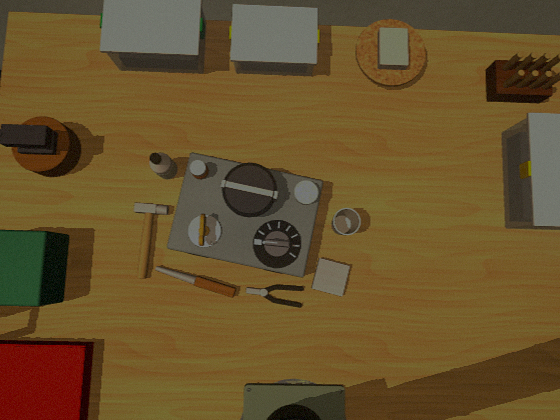

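View pics/scene0.png

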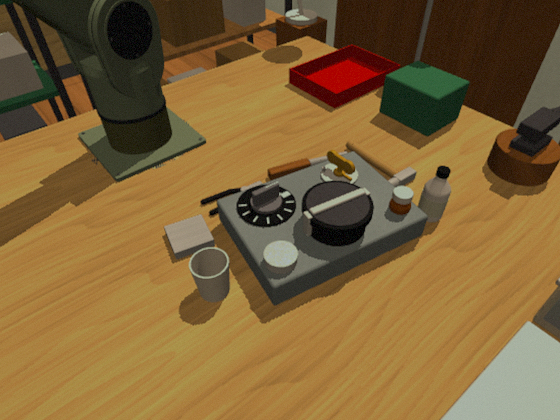

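The top view shows the selector at about pixel (277,243), its pointer nib facing left towards +y. The key is at (204,230). In the scene view nothing blocks either knob. I'll swing over to the selector.

>>> {"api": "send_rows", "payload": {"targets": [{"fingers": 1, "slide": [0.041, -0.004, 0], "rot": [0, 0, -4.2]}, {"fingers": 1, "slide": [0.041, -0.004, 0], "rot": [0, 0, -4.2]}, {"fingers": 1, "slide": [0.041, -0.004, 0], "rot": [0, 0, -4.2]}, {"fingers": 1, "slide": [0.041, -0.004, 0], "rot": [0, 0, -4.2]}, {"fingers": 1, "slide": [0.041, -0.004, 0], "rot": [0, 0, -4.2]}]}}

```text
time: 1.0
position: [0.3138, -0.4661, 0.2532]
tool_rot: [3.002, 0.924, 0.0]
force: [1.2, -0.2, -0.6]
grip_width: 1.002
finger_force: 0.0
```

>>> {"api": "send_rows", "payload": {"targets": [{"fingers": 1, "slide": [0.04, -0.004, 0], "rot": [0, 0, -4.2]}, {"fingers": 1, "slide": [0.04, -0.004, 0], "rot": [0, 0, -4.2]}, {"fingers": 1, "slide": [0.04, -0.004, 0], "rot": [0, 0, -4.2]}, {"fingers": 1, "slide": [0.04, -0.004, 0], "rot": [0, 0, -4.2]}, {"fingers": 1, "slide": [0.04, -0.004, 0], "rot": [0, 0, -4.2]}]}}

```text
time: 1.5
position: [0.4467, -0.3168, 0.2533]
tool_rot: [2.784, 1.456, 0.0]
force: [1.0, -0.6, 0.1]
grip_width: 1.001
finger_force: 0.0
```

>>> {"api": "send_rows", "payload": {"targets": [{"fingers": 1, "slide": [0.039, -0.004, 0], "rot": [0, 0, -4.2]}, {"fingers": 1, "slide": [0.039, -0.004, 0], "rot": [0, 0, -4.2]}, {"fingers": 1, "slide": [0.039, -0.004, 0], "rot": [0, 0, -4.2]}, {"fingers": 1, "slide": [0.039, -0.004, 0], "rot": [0, 0, -4.2]}, {"fingers": 1, "slide": [0.039, -0.004, 0], "rot": [0, 0, -4.2]}]}}

```text
time: 2.0
position: [0.515, -0.1342, 0.2533]
tool_rot: [2.472, 1.939, 0.0]
force: [0.2, -0.3, -0.3]
grip_width: 0.997
finger_force: 0.0
```

```bash
cat >> h.py <<'E'
def tool():
    s=env.state();r=R.from_rotvec(s["tool_rot"]).as_matrix();return np.array(s["position"]),r,np.degrees(np.arctan2(r[1,0],r[0,0])),s
E
python3 - <<'E'
from h import *
P,r,a,s=tool();print(P,a,np.round(s["joint_positions"],3))
p=env.capture("wrist");save(p,"w1");print(np.round(np.array(p["cam_to_world"]),3))
for q,z in(("selector_grip",.106),("key_grip",.108),("selector_plate",.07)):
    for m in env.mark_of(p,q)[:2]: print(q,m["score"],np.round(m["point"],1),np.round(ray(p,m["point"],z),4))
E
```

```text
[ 0.51500773 -0.13418084  0.25330017] 76.21870082066422 [ 0.34   0.649 -0.267  1.637  0.208  0.883 -0.248]
[[ 0.971 -0.227 -0.073  0.535]
 [-0.238 -0.925 -0.297 -0.059]
 [ 0.     0.305 -0.952  0.373]
 [ 0.     0.     0.     1.   ]]
```

View pics/w1.png

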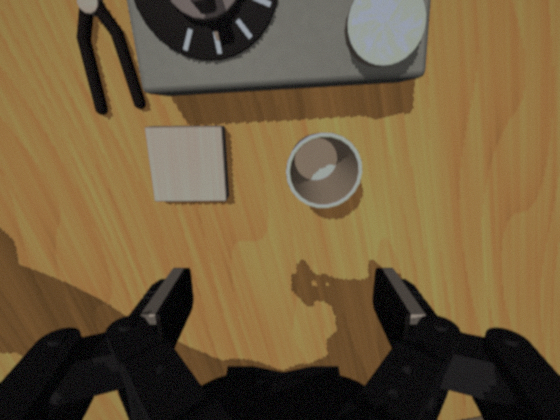

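The wrist camera looks ahead along tool +x. The selector plate is cut off at the top, around pixel (205,10), so I'll move most of the way and look again.

>>> {"api": "send_rows", "payload": {"targets": [{"fingers": 1, "slide": [0.025, -0.012, 0], "rot": [0, 0, 0]}, {"fingers": 1, "slide": [0.025, -0.012, 0], "rot": [0, 0, 0]}, {"fingers": 1, "slide": [0.025, -0.012, 0], "rot": [0, 0, 0]}, {"fingers": 1, "slide": [0.025, -0.012, 0], "rot": [0, 0, 0]}, {"fingers": 1, "slide": [0.015, -0.012, 0], "rot": [0, 0, 0]}]}}

```text
time: 2.7
position: [0.4839, -0.0091, 0.2534]
tool_rot: [-2.476, -1.934, -0.0]
force: [1.4, -0.2, -0.5]
grip_width: 0.998
finger_force: 0.0
```

Run:
```python
from h import *
P,r,a,s=tool();print(P,a,np.round(s["joint_positions"],3))
p=env.capture("wrist");save(p,"w2")
for q,z in(("selector_grip",.106),("key_grip",.108),("selector_plate",.07)):
    for m in env.mark_of(p,q)[:2]: print(q,m["score"],np.round(m["point"],1),np.round(ray(p,m["point"],z),4))
# warp the horizontal plane z=0.119 (bar top) and 0.074 (marks) to metric views, x right y up
def rect(z,c,w=.08,n=400):
    pts=[[c[0]-w,c[1]+w,z],[c[0]+w,c[1]+w,z],[c[0]+w,c[1]-w,z],[c[0]-w,c[1]-w,z]]
    H=cv2.getPerspectiveTransform(np.float32([proj(p,q) for q in pts]),np.float32([[0,0],[n,0],[n,n],[0,n]]))
    im=cv2.warpPerspective(p["pixels"],H,(n,n));cv2.drawMarker(im,(n//2,n//2),(255,0,0),0,10);return im
c=(.4985,.0575)
im=np.hstack([rect(.119,c),rect(.074,c)]);cv2.imwrite("pics/r2.png",im[:,:,::-1])
```

```text
[ 0.48390733 -0.00909092  0.25335339] 75.98403217970736 [ 0.098  0.58  -0.249  1.802  0.193  0.783 -0.493]
selector_grip 0.56 [277.4 122.4] [0.4973 0.0574 0.106 ]
selector_plate 0.89 [277.4 122.4] [0.4964 0.0562 0.07  ]
```

View pics/r2.png

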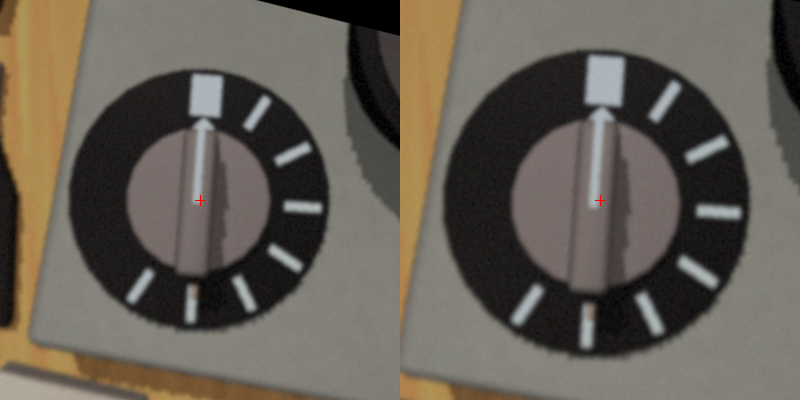

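The rectified view shows the pointer at off, with the plate centre at about (0.497,0.057). The bar stands at about 86° in the world and click 4 at about -34°. I'll align over the bar.

>>> {"api": "send_rows", "payload": {"targets": [{"fingers": 1, "slide": [0.034, -0.002, 0], "rot": [0, 0, 0]}, {"fingers": 1, "slide": [0.033, -0.001, 0], "rot": [0, 0, 0]}, {"fingers": 1, "slide": [0, 0, 0.02], "rot": [0, 0, -5]}, {"fingers": 1, "slide": [0, 0, 0.02], "rot": [0, 0, -5]}, {"fingers": 1, "slide": [0, 0, 0.02], "rot": [0, 0, 0]}]}}

```text
time: 3.4
position: [0.4978, 0.0546, 0.1925]
tool_rot: [2.295, 2.145, -0.0]
force: [0.6, -1.6, 0.2]
grip_width: 0.998
finger_force: 0.0
```

Run:
```python
from h import *
P,r,a,s=tool();print(P,a,np.round(s["joint_positions"],3))
p=env.capture("wrist")
for q,z in(("selector_grip",.106),("selector_plate",.07),("key_grip",.108)):
    for m in env.mark_of(p,q)[:2]: print(q,m["score"],np.round(m["point"],1),np.round(ray(p,m["point"],z),4))
```

```text
[0.49781499 0.05459651 0.19247175] 86.11468049129445 [-0.029  0.695 -0.257  1.827  0.272  0.654 -0.514]
selector_grip 0.93 [279.6 221.5] [0.4969 0.0574 0.106 ]
selector_plate 0.67 [276.7 208.5] [0.4941 0.0558 0.07  ]
key_grip 0.71 [156.1 195.1] [0.4151 0.0827 0.108 ]
```

>>> {"api": "send_rows", "payload": {"targets": [{"fingers": 1, "slide": [0.002, -0.001, 0.02], "rot": [0, 0, 0]}, {"fingers": 1, "slide": [0, 0, 0.025], "rot": [0, 0, 0]}, {"fingers": 1, "slide": [0, 0, 0.025], "rot": [0, 0, 0]}, {"fingers": 1, "slide": [0, 0, 0.01], "rot": [0, 0, 0]}, {"fingers": 1, "slide": [0, 0, 0], "rot": [0, 0, 0]}]}}

```text
time: 4.1
position: [0.4966, 0.0579, 0.1133]
tool_rot: [-2.297, -2.143, 0.001]
force: [-0.3, -0.8, 1.0]
grip_width: 0.998
finger_force: 0.0
```

>>> {"api": "send_rows", "payload": {"targets": [{"fingers": -1, "slide": [0, 0, 0], "rot": [0, 0, 0]}, {"fingers": -1, "slide": [0, 0, 0], "rot": [0, 0, 0]}, {"fingers": -1, "slide": [0, 0, 0], "rot": [0, 0, 0]}, {"fingers": -1, "slide": [0, 0, 0], "rot": [0, 0, 0]}, {"fingers": -1, "slide": [0, 0, 0], "rot": [0, 0, 0]}]}}

```text
time: 4.6
position: [0.4963, 0.0582, 0.1136]
tool_rot: [-2.297, -2.143, 0.0]
force: [-17.0, -0.2, 34.1]
grip_width: 0.155
finger_force: 62.6
```

>>> {"api": "send_rows", "payload": {"targets": [{"fingers": -1, "slide": [0, 0, 0], "rot": [0, 0, 0]}, {"fingers": -1, "slide": [0, 0, 0], "rot": [0, 0, 0]}, {"fingers": -1, "slide": [0, 0, 0], "rot": [0, 0, 0]}, {"fingers": -1, "slide": [0, 0, 0], "rot": [0, 0, 0]}, {"fingers": -1, "slide": [0, 0, 0], "rot": [0, 0, 0]}]}}

```text
time: 5.1
position: [0.4962, 0.0582, 0.1137]
tool_rot: [-2.296, -2.144, 0.0]
force: [-4.3, 0.1, 11.9]
grip_width: 0.155
finger_force: 58.5
```

Gripped. I'll turn the first 60°.

>>> {"api": "send_rows", "payload": {"targets": [{"fingers": -1, "slide": [0, 0, 0], "rot": [0, 0, 6]}, {"fingers": -1, "slide": [0, 0, 0], "rot": [0, 0, 6]}, {"fingers": -1, "slide": [0, 0, 0], "rot": [0, 0, 6]}, {"fingers": -1, "slide": [0, 0, 0], "rot": [0, 0, 6]}, {"fingers": -1, "slide": [0, 0, 0], "rot": [0, 0, 6]}]}}

```text
time: 5.6
position: [0.4965, 0.0581, 0.1138]
tool_rot: [2.776, 1.47, 0.0]
force: [-2.5, -0.5, 8.4]
grip_width: 0.151
finger_force: 58.8
```

>>> {"api": "send_rows", "payload": {"targets": [{"fingers": -1, "slide": [0, 0, 0], "rot": [0, 0, 6]}, {"fingers": -1, "slide": [0, 0, 0], "rot": [0, 0, 6]}, {"fingers": -1, "slide": [0, 0, 0], "rot": [0, 0, 6]}, {"fingers": -1, "slide": [0, 0, 0], "rot": [0, 0, 6]}, {"fingers": -1, "slide": [0, 0, 0], "rot": [0, 0, 6]}]}}

```text
time: 6.1
position: [0.4967, 0.0578, 0.1138]
tool_rot: [3.062, 0.701, 0.001]
force: [-0.6, -2.5, 6.7]
grip_width: 0.157
finger_force: 58.9
```

Run:
```python
from h import *
P,r,a,s=tool();print(P,a,np.round(s["joint_positions"],3),s["force"],s["ft_torque"])
```

```text
[0.49670524 0.05777246 0.11378473] 25.777677917543347 [-0.211  0.827  0.056  1.905 -0.102  0.411 -1.2  ] [-0.62537091 -2.47433732  6.65833821] [-0.87148481  0.04502536  0.07574138]
```

>>> {"api": "send_rows", "payload": {"targets": [{"fingers": -1, "slide": [0, 0, 0], "rot": [0, 0, 6]}, {"fingers": -1, "slide": [0, 0, 0], "rot": [0, 0, 6]}, {"fingers": -1, "slide": [0, 0, 0], "rot": [0, 0, 6]}, {"fingers": -1, "slide": [0, 0, 0], "rot": [0, 0, 6]}, {"fingers": -1, "slide": [0, 0, 0], "rot": [0, 0, 6]}]}}

```text
time: 6.6
position: [0.4968, 0.0575, 0.1138]
tool_rot: [3.139, -0.116, 0.002]
force: [-0.1, -4.8, 6.3]
grip_width: 0.151
finger_force: 58.9
```

>>> {"api": "send_rows", "payload": {"targets": [{"fingers": -1, "slide": [0, 0, 0], "rot": [0, 0, 6]}, {"fingers": -1, "slide": [0, 0, 0], "rot": [0, 0, 6]}, {"fingers": -1, "slide": [0, 0, 0], "rot": [0, 0, 6]}, {"fingers": -1, "slide": [0, 0, 0], "rot": [0, 0, 6]}, {"fingers": -1, "slide": [0, 0, 0], "rot": [0, 0, 6]}]}}

```text
time: 7.1
position: [0.4966, 0.0571, 0.1138]
tool_rot: [3.002, -0.925, 0.002]
force: [-2.7, -8.2, 9.2]
grip_width: 0.152
finger_force: 59.2
```

Run:
```python
from h import *
P,r,a,s=tool();print(P,a,np.round(s["joint_positions"],3),s["force"],s["ft_torque"])
```

```text
[0.49662111 0.05713032 0.11379142] -34.252031264125584 [-0.342  0.852  0.303  1.91  -0.53   0.458 -1.825] [-2.67272822 -8.19394597  9.17024871] [-2.07995437  0.497504    0.13171754]
```

>>> {"api": "send_rows", "payload": {"targets": [{"fingers": 1, "slide": [0, 0, 0], "rot": [0, 0, 0]}, {"fingers": 1, "slide": [0, 0, 0], "rot": [0, 0, 0]}, {"fingers": 1, "slide": [0, 0, 0], "rot": [0, 0, 0]}, {"fingers": 1, "slide": [0, 0, 0], "rot": [0, 0, 0]}, {"fingers": 1, "slide": [0, 0, 0], "rot": [0, 0, 0]}]}}

```text
time: 7.6
position: [0.4965, 0.0582, 0.1133]
tool_rot: [-3.005, 0.916, 0.0]
force: [0.1, 0.6, 0.4]
grip_width: 0.977
finger_force: 0.0
```

>>> {"api": "send_rows", "payload": {"targets": [{"fingers": 1, "slide": [0, 0, -0.02], "rot": [0, 0, 0]}, {"fingers": 1, "slide": [0, 0, -0.03], "rot": [0, 0, 0]}, {"fingers": 1, "slide": [0, 0, -0.03], "rot": [0, 0, 0]}, {"fingers": 1, "slide": [0, 0, -0.03], "rot": [0, 0, 0]}, {"fingers": 1, "slide": [0, 0, -0.02], "rot": [0, 0, 0]}]}}

```text
time: 8.1
position: [0.4966, 0.0581, 0.2452]
tool_rot: [-3.004, 0.916, -0.002]
force: [-0.3, 0.1, -1.2]
grip_width: 0.999
finger_force: 0.0
```

```bash
cat >> h.py <<'E'
def rect(p,z,c,w=.08,n=400):
    pts=[[c[0]-w,c[1]+w,z],[c[0]+w,c[1]+w,z],[c[0]+w,c[1]-w,z],[c[0]-w,c[1]-w,z]]
    H=cv2.getPerspectiveTransform(np.float32([proj(p,q) for q in pts]),np.float32([[0,0],[n,0],[n,n],[0,n]]))
    im=cv2.warpPerspective(p["pixels"],H,(n,n));cv2.drawMarker(im,(n//2,n//2),(255,0,0),0,10);return im
E
python3 - <<'E'
from h import *
P,r,a,s=tool();print(P,a,np.round(s["joint_positions"],3))
p=env.capture("wrist");t=env.capture("top");print(env.mark_of(t,"key_grip")[:1])
k=ray(t,env.mark_of(t,"key_grip")[0]["point"],.108);print(k)
im=np.hstack([rect(p,.119,(.497,.057)),rect(t,.121,(.525,.242))]);cv2.imwrite("pics/r3.png",im[:,:,::-1])
E
```

```text
[0.49663943 0.05810772 0.24520547] -33.9263361813849 [-0.442  0.654  0.476  1.775 -0.396  0.808 -1.935]
[{'point': [201.4, 228.2], 'score': 0.63}]
[0.52817663 0.24582364 0.108     ]
```

View pics/r3.png

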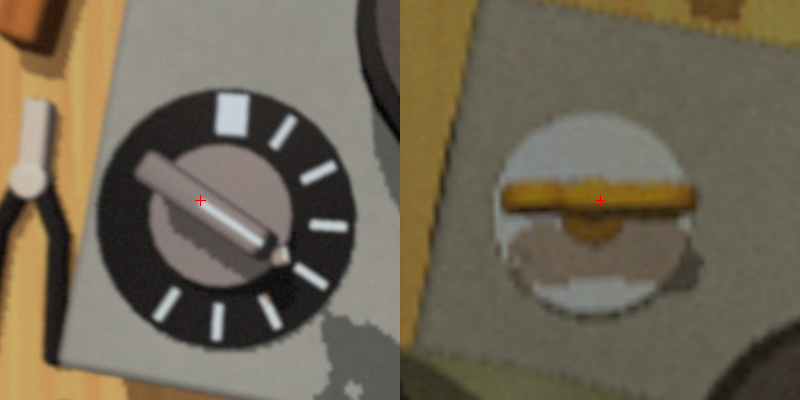

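The selector's bar is at -34°, aligned with the fourth thin mark at (311,276). The key's wing lies roughly along world x, centred near (0.525,0.244). I'll rotate the tool to keep wrist range free for winding.

>>> {"api": "send_rows", "payload": {"targets": [{"fingers": 1, "slide": [0, 0, 0], "rot": [0, 0, -8.5]}, {"fingers": 1, "slide": [0, 0, 0], "rot": [0, 0, -8.5]}, {"fingers": 1, "slide": [0, 0, 0], "rot": [0, 0, -8.5]}, {"fingers": 1, "slide": [0, 0, 0], "rot": [0, 0, -8.5]}, {"fingers": 1, "slide": [0, 0, 0], "rot": [0, 0, -8.5]}]}}

```text
time: 8.8
position: [0.4961, 0.0582, 0.2423]
tool_rot: [-3.132, -0.244, 0.002]
force: [0.2, -0.4, -0.6]
grip_width: 1.0
finger_force: 0.0
```

>>> {"api": "send_rows", "payload": {"targets": [{"fingers": 1, "slide": [0, 0, 0], "rot": [0, 0, -8.5]}, {"fingers": 1, "slide": [0, 0, 0], "rot": [0, 0, -8.5]}, {"fingers": 1, "slide": [0, 0, 0], "rot": [0, 0, -8.5]}, {"fingers": 1, "slide": [0, 0, 0], "rot": [0, 0, -8.5]}, {"fingers": 1, "slide": [0, 0, 0], "rot": [0, 0, -8.5]}]}}

```text
time: 9.3
position: [0.4961, 0.0582, 0.2423]
tool_rot: [-2.83, -1.362, 0.002]
force: [-0.2, 0.0, -0.3]
grip_width: 0.999
finger_force: 0.0
```

>>> {"api": "send_rows", "payload": {"targets": [{"fingers": 1, "slide": [0, 0, 0], "rot": [0, 0, -8.5]}, {"fingers": 1, "slide": [0, 0, 0], "rot": [0, 0, -8.5]}, {"fingers": 1, "slide": [0, 0, 0], "rot": [0, 0, -8.5]}, {"fingers": 1, "slide": [0, 0, 0], "rot": [0, 0, -8.5]}, {"fingers": 1, "slide": [0, 0, 0], "rot": [0, 0, -8.5]}]}}

```text
time: 9.8
position: [0.4961, 0.0583, 0.2424]
tool_rot: [-2.143, -2.295, 0.001]
force: [-0.8, 0.7, 0.4]
grip_width: 0.998
finger_force: 0.0
```

>>> {"api": "send_rows", "payload": {"targets": [{"fingers": 1, "slide": [0, 0, 0], "rot": [0, 0, -8.5]}, {"fingers": 1, "slide": [0, 0, 0], "rot": [0, 0, -8.5]}, {"fingers": 1, "slide": [0, 0, 0], "rot": [0, 0, -8.5]}, {"fingers": 1, "slide": [0, 0, 0], "rot": [0, 0, -8.5]}, {"fingers": 1, "slide": [0, 0, 0], "rot": [0, 0, -8.5]}]}}

```text
time: 10.3
position: [0.4961, 0.0583, 0.2424]
tool_rot: [-1.165, -2.915, -0.001]
force: [-0.4, 1.0, 0.6]
grip_width: 0.998
finger_force: 0.0
```

>>> {"api": "send_rows", "payload": {"targets": [{"fingers": 1, "slide": [0, 0, 0], "rot": [0, 0, -8.5]}, {"fingers": 1, "slide": [0, 0, 0], "rot": [0, 0, -8.5]}, {"fingers": 1, "slide": [0, 0, 0], "rot": [0, 0, -8.5]}, {"fingers": 1, "slide": [0, 0, 0], "rot": [0, 0, -8.5]}, {"fingers": 1, "slide": [0, 0, 0], "rot": [0, 0, -8.5]}]}}

```text
time: 10.8
position: [0.4961, 0.0583, 0.2425]
tool_rot: [-0.029, -3.14, -0.002]
force: [-0.9, 0.4, -1.0]
grip_width: 1.0
finger_force: 0.0
```

Run:
```python
from h import *
P,r,a,s=tool();print(P,a,np.round(s["joint_positions"],3),s["time"])
print("delta in tool", r.T@(np.array([.526,.244,P[2]])-P))
```

```text
[0.49608521 0.05830069 0.24245942] 178.93161003589987 [ 0.188  0.675 -0.67   1.758  0.519  0.894  0.843] 10.8
delta in tool [-2.64470317e-02  1.86224733e-01  1.78597244e-04]
```

>>> {"api": "send_rows", "payload": {"targets": [{"fingers": 1, "slide": [-0.005, 0.037, 0], "rot": [0, 0, 0]}, {"fingers": 1, "slide": [-0.005, 0.037, 0], "rot": [0, 0, 0]}, {"fingers": 1, "slide": [-0.005, 0.037, 0], "rot": [0, 0, 0]}, {"fingers": 1, "slide": [-0.005, 0.037, 0], "rot": [0, 0, 0]}, {"fingers": 1, "slide": [-0.005, 0.037, 0], "rot": [0, 0, 0]}]}}

```text
time: 11.3
position: [0.5258, 0.244, 0.2423]
tool_rot: [-0.039, -3.139, -0.001]
force: [0.3, -0.8, 0.1]
grip_width: 0.995
finger_force: 0.0
```

Run:
```python
from h import *
P,r,a,s=tool();print(P,a,np.round(s["joint_positions"],3),s["time"])
p=env.capture("wrist")
for m in env.mark_of(p,"key_grip")[:2]: print(m["score"],m["point"],ray(p,m["point"],.108))
for m in env.trace(p,"key_grip")[:2]:
    ys,xs=np.nonzero(m["region"]);w=np.float32([ray(p,(x,y),.12)[:2] for x,y in zip(xs,ys)]);b=cv2.minAreaRect(w*1000);print(m["score"],m["extent"],b)
im=np.hstack([rect(p,.122,(.526,.244)),rect(p,.076,(.526,.244))]);cv2.imwrite("pics/r4.png",im[:,:,::-1])
```

```text
[0.52580679 0.24399252 0.24226896] 178.58090514161424 [-0.187  0.783 -0.628  1.471  0.496  1.052  0.621] 11.3
0.63 [284.0, 205.3] [0.52540229 0.2443167  0.108     ]
0.58 [30.4, 133.3, 86.6, 81.9] ((491.4112243652344, 74.49153137207031), (56.45066833496094, 76.23551940917969), 6.479793071746826)
```

View pics/r4.png

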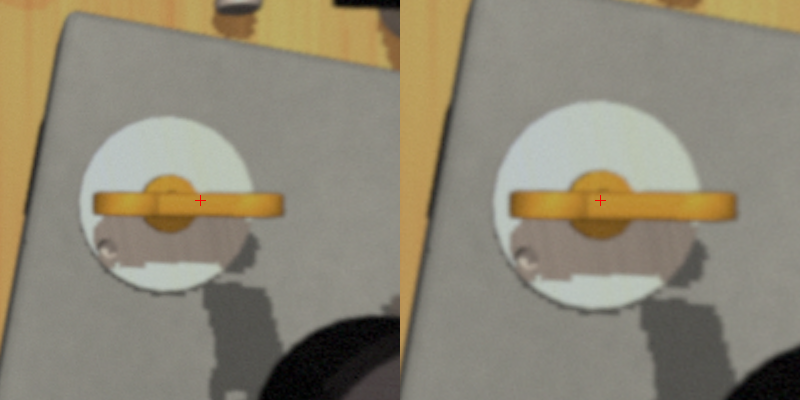

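The rectified wrist view centres the key near (0.5245,0.2425), with the wing at about 0°. I'll go down and grip it.

>>> {"api": "send_rows", "payload": {"targets": [{"fingers": 1, "slide": [0.001, -0.001, 0.03], "rot": [0, 0, -1]}, {"fingers": 1, "slide": [0, 0, 0.035], "rot": [0, 0, 0]}, {"fingers": 1, "slide": [0, 0, 0.035], "rot": [0, 0, 0]}, {"fingers": 1, "slide": [0, 0, 0.027], "rot": [0, 0, 0]}, {"fingers": 1, "slide": [0, 0, 0], "rot": [0, 0, 0]}]}}

```text
time: 11.95
position: [0.5237, 0.2398, 0.1131]
tool_rot: [-0.013, -3.136, 0.003]
force: [-0.1, 0.2, 1.1]
grip_width: 0.999
finger_force: 0.0
```

>>> {"api": "send_rows", "payload": {"targets": [{"fingers": -1, "slide": [0, 0, 0], "rot": [0, 0, 0]}, {"fingers": -1, "slide": [0, 0, 0], "rot": [0, 0, 0]}, {"fingers": -1, "slide": [0, 0, 0], "rot": [0, 0, 0]}, {"fingers": -1, "slide": [0, 0, 0], "rot": [0, 0, 0]}, {"fingers": -1, "slide": [0, 0, 0], "rot": [0, 0, 0]}]}}

```text
time: 12.45
position: [0.5253, 0.2418, 0.1169]
tool_rot: [0.012, 3.141, 0.002]
force: [0.2, 18.7, 2.4]
grip_width: 0.142
finger_force: 10.2
```

>>> {"api": "send_rows", "payload": {"targets": [{"fingers": -1, "slide": [0, 0, 0], "rot": [0, 0, 0]}, {"fingers": -1, "slide": [0, 0, 0], "rot": [0, 0, 0]}, {"fingers": -1, "slide": [0, 0, 0], "rot": [0, 0, 0]}, {"fingers": -1, "slide": [0, 0, 0], "rot": [0, 0, 6]}, {"fingers": -1, "slide": [0, 0, 0], "rot": [0, 0, 6]}]}}

```text
time: 12.95
position: [0.5253, 0.2428, 0.117]
tool_rot: [0.346, 3.122, 0.004]
force: [-1.0, 4.6, 4.1]
grip_width: 0.106
finger_force: 60.5
```

Run:
```python
from h import *
P,r,a,s=tool();print(P,a,np.round(s["joint_positions"],3),s["time"],s["force"],s["ft_torque"])
```

```text
[0.52526162 0.24284558 0.11699678] 167.36602970444483 [-0.249  0.93  -0.482  1.609  0.577  0.746  0.353] 12.95 [-1.01475749  4.63534813  4.1436196 ] [1.00307601 0.22348782 0.14085181]
```

>>> {"api": "send_rows", "payload": {"targets": [{"fingers": -1, "slide": [0, 0, 0], "rot": [0, 0, 6]}, {"fingers": -1, "slide": [0, 0, 0], "rot": [0, 0, 6]}, {"fingers": -1, "slide": [0, 0, 0], "rot": [0, 0, 6]}, {"fingers": -1, "slide": [0, 0, 0], "rot": [0, 0, 6]}, {"fingers": -1, "slide": [0, 0, 0], "rot": [0, 0, 6]}]}}

```text
time: 13.45
position: [0.525, 0.2423, 0.117]
tool_rot: [-1.143, -2.926, -0.002]
force: [-3.7, 2.0, 7.4]
grip_width: 0.101
finger_force: 60.9
```

>>> {"api": "send_rows", "payload": {"targets": [{"fingers": -1, "slide": [0, 0, 0], "rot": [0, 0, 6]}, {"fingers": -1, "slide": [0, 0, 0], "rot": [0, 0, 6]}, {"fingers": -1, "slide": [0, 0, 0], "rot": [0, 0, 6]}, {"fingers": -1, "slide": [0, 0, 0], "rot": [0, 0, 6]}, {"fingers": -1, "slide": [0, 0, 0], "rot": [0, 0, 6]}]}}

```text
time: 13.95
position: [0.5245, 0.2421, 0.117]
tool_rot: [-1.86, -2.53, -0.0]
force: [-7.0, 1.1, 10.5]
grip_width: 0.108
finger_force: 61.5
```

>>> {"api": "send_rows", "payload": {"targets": [{"fingers": -1, "slide": [0, 0, 0], "rot": [0, 0, 6]}, {"fingers": -1, "slide": [0, 0, 0], "rot": [0, 0, 6]}, {"fingers": -1, "slide": [0, 0, 0], "rot": [0, 0, 6]}, {"fingers": -1, "slide": [0, 0, 0], "rot": [0, 0, 6]}, {"fingers": -1, "slide": [0, 0, 0], "rot": [0, 0, 6]}]}}

```text
time: 14.45
position: [0.524, 0.2421, 0.1169]
tool_rot: [-2.451, -1.962, 0.002]
force: [-10.8, -0.5, 14.1]
grip_width: 0.105
finger_force: 61.9
```

Run:
```python
from h import *
P,r,a,s=tool();print(P,a,np.round(s["joint_positions"],3),s["time"],s["force"],s["ft_torque"])
```

```text
[0.52401286 0.24210646 0.11692864] 77.36006605498639 [-0.458  0.895 -0.058  1.618  0.074  0.633 -0.775] 14.45 [-10.76875498  -0.49584969  14.05284419] [0.12744262 2.40065522 0.15808292]
```

>>> {"api": "send_rows", "payload": {"targets": [{"fingers": -1, "slide": [0, 0, 0], "rot": [0, 0, 3]}, {"fingers": -1, "slide": [0, 0, 0], "rot": [0, 0, 3]}, {"fingers": -1, "slide": [0, 0, 0], "rot": [0, 0, 3]}, {"fingers": -1, "slide": [0, 0, 0], "rot": [0, 0, 3]}, {"fingers": -1, "slide": [0, 0, 0], "rot": [0, 0, 3]}]}}

```text
time: 14.95
position: [0.5238, 0.2422, 0.1169]
tool_rot: [-2.684, -1.628, 0.003]
force: [-12.4, 0.7, 15.8]
grip_width: 0.106
finger_force: 62.1
```

Run:
```python
from h import *
P,r,a,s=tool();print(P,a,np.round(s["joint_positions"],3),s["time"],s["force"],s["ft_torque"])
```

```text
[0.52377195 0.24219904 0.11692273] 62.486708544199374 [-0.494  0.896  0.012  1.619 -0.019  0.629 -0.951] 14.95 [-12.42036529   0.65096186  15.81513706] [0.24506414 2.69395389 0.16314435]
```

>>> {"api": "send_rows", "payload": {"targets": [{"fingers": -1, "slide": [0, 0, 0], "rot": [0, 0, 3]}, {"fingers": -1, "slide": [0, 0, 0], "rot": [0, 0, 3]}, {"fingers": -1, "slide": [0, 0, 0], "rot": [0, 0, 3]}, {"fingers": -1, "slide": [0, 0, 0], "rot": [0, 0, 3]}, {"fingers": -1, "slide": [0, 0, 0], "rot": [0, 0, 3]}]}}

```text
time: 15.45
position: [0.5236, 0.2424, 0.1169]
tool_rot: [-2.874, -1.264, 0.004]
force: [-13.5, 1.5, 16.0]
grip_width: 0.104
finger_force: 62.3
```

Run:
```python
from h import *
P,r,a,s=tool();print(P,a,np.round(s["joint_positions"],3),s["time"],s["force"],s["ft_torque"])
```

```text
[0.5235656  0.24237555 0.1169236 ] 47.497303312153704 [-0.529  0.898  0.082  1.62  -0.113  0.629 -1.128] 15.45 [-13.47128968   1.50005725  16.02674288] [0.42569981 2.9474269  0.13162977]
```

>>> {"api": "send_rows", "payload": {"targets": [{"fingers": -1, "slide": [0, 0, 0], "rot": [0, 0, 2]}, {"fingers": -1, "slide": [0, 0, 0], "rot": [0, 0, 2]}, {"fingers": -1, "slide": [0, 0, 0], "rot": [0, 0, 2]}, {"fingers": -1, "slide": [0, 0, 0], "rot": [0, 0, 2]}, {"fingers": -1, "slide": [0, 0, 0], "rot": [0, 0, 2]}]}}

```text
time: 15.95
position: [0.5235, 0.2425, 0.117]
tool_rot: [-2.972, -1.013, 0.004]
force: [-14.5, 0.5, 18.9]
grip_width: 0.107
finger_force: 94.2
```

Run:
```python
from h import *
P,r,a,s=tool();print(P,a,np.round(s["joint_positions"],3),s["time"],s["force"],s["ft_torque"])
```

```text
[0.5234823  0.24250965 0.11699071] 37.65207946409702 [-0.552  0.901  0.128  1.621 -0.174  0.632 -1.245] 15.95 [-14.45179108   0.50922606  18.90622129] [0.23892743 2.99012421 1.95792218]
```

The moment jumped to about 2 N m, so the key is on its stop. I'll hold briefly, release and rise.

>>> {"api": "send_rows", "payload": {"targets": [{"fingers": -1, "slide": [0, 0, 0], "rot": [0, 0, 0]}, {"fingers": -1, "slide": [0, 0, 0], "rot": [0, 0, 0]}, {"fingers": -1, "slide": [0, 0, 0], "rot": [0, 0, 0]}, {"fingers": -1, "slide": [0, 0, 0], "rot": [0, 0, -1]}, {"fingers": 1, "slide": [0, 0, 0], "rot": [0, 0, 0]}]}}

```text
time: 16.45
position: [0.5246, 0.2422, 0.1167]
tool_rot: [-2.964, -1.039, 0.0]
force: [-0.0, 0.1, -0.2]
grip_width: 0.26
finger_force: 0.0
```

>>> {"api": "send_rows", "payload": {"targets": [{"fingers": 1, "slide": [0, 0, 0], "rot": [0, 0, 0]}, {"fingers": 1, "slide": [0, 0, 0], "rot": [0, 0, 0]}, {"fingers": 1, "slide": [0, 0, 0], "rot": [0, 0, 0]}, {"fingers": 1, "slide": [0, 0, 0], "rot": [0, 0, 0]}, {"fingers": 1, "slide": [0, 0, 0], "rot": [0, 0, 0]}]}}

```text
time: 16.95
position: [0.5251, 0.2415, 0.1163]
tool_rot: [-2.965, -1.037, -0.0]
force: [0.3, -1.1, -0.1]
grip_width: 1.003
finger_force: 0.0
```

>>> {"api": "send_rows", "payload": {"targets": [{"fingers": 1, "slide": [0, 0, -0.02], "rot": [0, 0, 0]}, {"fingers": 1, "slide": [0, 0, -0.03], "rot": [0, 0, 0]}, {"fingers": 1, "slide": [0, 0, -0.03], "rot": [0, 0, 0]}, {"fingers": 1, "slide": [0, 0, -0.03], "rot": [0, 0, 0]}, {"fingers": 1, "slide": [0, 0, -0.02], "rot": [0, 0, 0]}]}}

```text
time: 17.45
position: [0.5254, 0.2416, 0.2484]
tool_rot: [-2.965, -1.037, -0.003]
force: [-0.9, -0.5, 0.9]
grip_width: 0.998
finger_force: 0.0
```

Run:
```python
from h import *
P,r,a,s=tool();print(P,a,s["time"],s["force"])
p=env.capture("wrist");t=env.capture("scene")
im=np.hstack([rect(p,.122,(.525,.2425)),rect(t,.119,(.497,.057))]);cv2.imwrite("pics/r5.png",im[:,:,::-1])
```

```text
[0.52535602 0.24156583 0.2483912 ] 38.541836536192875 17.45 [-0.86606769 -0.54727221  0.94255357]
```

View pics/r5.png

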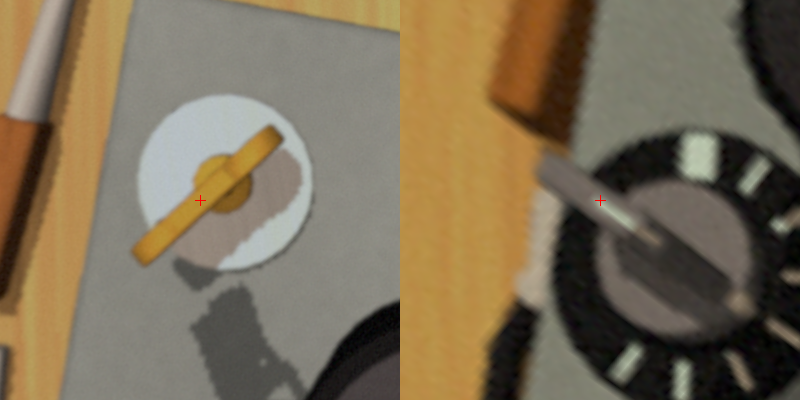

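The wing has turned about 138°, with its arm end now at the steel post's direction. The selector bar is unchanged at -34°. I'll hand in.

```bash
python3 -c "
from rig import env
print(env.sign_off())"
```

```text
the job is handed in; nothing more can be done
None
```

I set the selector to its fourth click, wound the timer key to its stop and let go with the gripper clear of everything; I then handed the job in at about 17.5 s, and the hand-in returned no verdict.

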